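Rivet the drying-rack bracket cover

ROBOT

A 7-joint arm with a two-finger parallel gripper is mounted at the origin on the work surface. World frame = base frame: x ahead of the robot, y to its left, z up, the work surface at z = 0. Lengths are in mm, angles in rad, forces in N, time in s.
With the tool pointing down it reaches from about 425 to 875 mm from the base axis. Payload 8.4 kg.
Tool frame: the origin (TCP) lies at the very end of the fingers, on their centre line; the grasp point (between the pads) lies behind it (r.grasp_offset is the z of the grasp point in the tool frame, in mm); z points along the fingers, y is the line along which they close (so a half turn about z gives the same grasp; the last joint's range is limited). The gripper opens to 87 mm and grips with 3 to 60 N. Pads are 19 mm wide; open, the fingers measure 117 mm over their backs; the gripper's body (75 mm by 190 mm) begins 51 mm behind the grasp point.
Start: joints at [1.088, 0.333, 0.04, 1.465, -0.013, 1.343, -0.059], TCP at [243.366, -602.691, 222.546] pointing down, gripper open.
Joint ranges: [-2.58, 2.58], [-0.38, 2.09], [-1.3, 1.39], [0.25, 2.4], [-1.5, 4.64], [0.08, 2.09], [-2.65, 2.65]. Speed limits (rad/s): [2.22, 2.22, 2.79, 2.79, 3.14, 3.14, 3.14].

INTERFACE

Orientations are given as a 3x3 rotation matrix whose columns are the frame's x, y, z axes.
In Python, from plant import r gives the robot as it stands.
- The arm moves only by the tool carry_out, never from a script. Its argument "series" is a list of rows, each a list of 7 numbers: the shift along the tool's x, y, z in m, then the turn, a rotation vector about the tool's x, y, z in rad, then the opening, from 0 (shut) to 1 (fully open). In form: [[tx, ty, tz, rx, ry, rz, hand], ...]. A call has 1 to 12 rows; each row shifts and turns the commanded pose from where the row before left it, along the tool's axes as they then stand; what a row does not reach is not made up. A row lasts 1/8 s, in which the tool goes at most 62.5 mm and 10.7 degrees, less where a joint would pass 70% of its speed; a pose out of reach is approached as far as the arm can. A call is refused whole if a number of a shift passes 0.0625 or a number of a turn 0.188, either way. A call with a gripper value outside its range is refused whole. The fingers move at their own pace and stop on an object; "grip_force" is the grip in N (left out, the last holds). Time passes only in rows, so rows that do not move let the fingers close. It gives the time, the measured TCP pose, the force, the opening and the grip force at its end, in the units of the state.
- r.sense(): the state, without advancing time (a new reading comes with each control period).
- r.snapshot(name): name is "scene" or "top"; returns the picture (480x640x3 uint8, blue, green, red); there is no depth.
- r.camera_info(name): a dict with "vfov" (degrees; the focal length in pixels is half the picture's height over the tangent of half this angle, whatever the lens; pixels are square), "cx", "cy" (the principal point, pixels), "distortion" ([k1, k2, p1, p2, k3] as OpenCV has them; the pictures are not rectified), "world_to_cam" (4x4, takes a point from world to camera coordinates). Camera axes: x right, y up, looking along -z (the intrinsics and any distortion apply to the point x, -y, -z); pixel columns grow to the right and rows downward; lengths in mm; the calibration is good to about 2 mm. A picture is of the moment at which its call begins. camera_info takes no time and is no camera call.
- r.sign_off(): hands the job in; it is judged then, once.
Trained networks look in the newest picture that a camera, given by its name, has taken for a name from the list of things; names that differ only in an ending like _2 or _b are one class to them, and where a whole thing is asked for, a point or a joint stands for the part that bears it (a point fixed in the world has none). Each returns a list of dicts, best first, with "confidence" (0 to 1); they miss things now and then, are a little off and sometimes report something else, mostly with a low value. They report only what shows in the picture. A call takes as long as a camera call. They do not tell look-alikes from the thing itself.
- r.boxes_of(camera, thing): "bbox" ([left, top, right, bottom] in pixels, round what is visible of it).
- r.regions_of(camera, thing): "pixels" (480x640 bool, what is visible of it) and "bbox" ([left, top, right, bottom] in pixels, round what is visible of it).
- r.mark_of(camera, thing): "position" ([column, row] in pixels: a listed point, or the origin of a listed thing).
The state is a dict: "time_s": time; "q": joint angles; "joint_velocities": joint speeds; "joint_torque": joint torques, N m; "tcp_pos": TCP position; "tool_rot": TCP orientation; "contact_force": force on the tool from outside, world axes, zero at the start; "ft_torque": the same for the moment, N m; "grip_width": finger opening in mm; "finger_force": force on a finger pad.
Only numpy, scipy, OpenCV 4.12 (cv2) and the standard library are available. Lean on these libraries where they do the work, as an engineer would, in place of code of your own. Each camera call takes 0.05 s, during which the arm holds its last target. There are 200 camera calls.

TASK

Fasten the loose end of the drying-rack bracket's aluminium cover: take the push rivet whose center pin still stands up from the wooden holder and seat it, pin still up, fully home in the cover's empty hole. Then push its pin down flush with the rivet's head and let go; the cover settles on its rubber by an unknown amount as you press, so go by feel, keep under 22 N, and leave the other fasteners and the screwdriver where they are.

Things in the scene. Friction and masses are not known exactly. Their poses are not given: they have to be found in the camera images.
- rivet: unused push rivet, black plastic, 24 g: round head 22 mm wide, 8 mm tall; shank below it 10 mm wide, 16 mm long, its last 5 mm tapering to 6 mm; center pin 9 mm wide, standing 5 to 7 mm above the head. Origin: centre of the head's underside; z up the axis. Starts upright in one of the holder's holes, head on the holder's top. Grip the head from above, fingertips 1 to 2 mm above its underside
- pin (a joint): how far the rivet's center pin is pushed in, in m: 0 = stands 7 mm above the head, 0.007 = flush with the head's top (end of travel). It slides stiffly, at about 12 N, and stays where it is left
- hole (a point): centre of the mouth of the cover's empty hole, at the cover's top face, 43 to 69 mm above the work surface. Hole 11.5 mm in diameter, vertical, right through the 6 mm cover, with free space for the shank below. Same orientation as the cover
- cover: level aluminium strip 56 mm (x) by 164 mm (y) by 6 mm on rubber seats in a steel channel; origin: centre of its underside. Empty hole 50 mm to +y; at 50 mm to -y an equal rivet is already set. Pressed with over about 6 N it settles for good by an unknown 1 to 14 mm until its seats bottom; it also springs 1 mm per 8 N. So where a pin ends up flush can only be felt
- holder: fixed wooden block 56 mm (x) by 160 mm (y) by 30 mm high, with a row of three vertical holes 14 mm wide at -50, 0 and +50 mm along its y; origin: centre of its underside. It may be on either side, left or right, with the bracket on the other
- spent: used rivet standing in the holder: same head and shank as the rivet but with its pin flush. Not to be used. Origin as the rivet's
- plug: blanking plug standing in the holder: same shank, head 22 mm wide, domed, 16 mm tall, no pin. Not to be used. Origin as the rivet's
- driver: screwdriver 170 mm long lying on the counter between the bracket and the holder, along x; leave it
There are look-alikes about, which are no part of the job. Of the things that look like the holder, the smaller one is meant. Leave any orange look-alike of the rivet alone.

How it is judged:
By the outcome, as a careful person would: the job done as asked, in the order asked, and still so for the second after the job is handed in, with the robot touching nothing.
It also fails if it takes over 54 s, if anything falls off the work surface, if the arm or the gripper's body presses on something with over 40 N, if the wrist force passes 120 N, or if a joint passes its speed limit or range.

## Working session

There is one attempt and no reset: what is moved stays moved. The work goes in short steps, Python scripts to look and compute and a tool call to move; the robot and the scene stay as the last step left them, time stands still between calls to the robot, and variables do not carry over. Pictures are saved under pics/ and viewed, at most 10 in all, crops included, and the job is handed in when it is done.

Besides the shell and the picture viewer there is one more tool, called after "Emit:" by a JSON object that holds its "name" and its "arguments". carry_out: Moves the arm, as the interface text tells. Its arguments: {"type":"object","properties":{"series":{"type":"array","items":{"type":"array","items":{"type":"number"}}},"grip_force":{"type":"number"}},"required":["series"]}

```bash
ls; mkdir -p pics
python3 - <<'E'
from plant import r
import cv2
s=r.sense();print(s['time_s'],s['tcp_pos'],s['tool_rot'],s['grip_width'],r.grasp_offset,s['contact_force'])
for n in("scene","top"):
    cv2.imwrite(f'pics/{n}0.png',r.snapshot(n))
    print(n,r.camera_info(n))
    for t in("rivet","hole","spent","plug","holder","cover","driver"):
        try:
            print(t,[(round(d['confidence'],2),[round(float(x)) for x in d['position']]) for d in r.mark_of(n,t)])
        except Exception as e: print(t,e)
E
```

```text
pics
0.0 [ 243.19597282 -602.27412782  221.68508012] [[ 9.27241289e-01  3.74463746e-01 -7.03898796e-04]
 [ 3.74464391e-01 -9.27240167e-01  1.44687489e-03]
 [-1.10881047e-04 -1.60518717e-03 -9.99998706e-01]] 87.00848898614238 -18.700000000000003 [-0.49930483 -0.10224865  0.54581427]
scene {'vfov': 54.37474364836701, 'cx': 318.1629237206065, 'cy': 238.91639925699644, 'distortion': array([-0.05909619,  0.        ,  0.        ,  0.        ,  0.        ]), 'world_to_cam': array([[-7.82538134e-01,  6.22528256e-01,  9.62494927e-03,
         3.64134485e+02],
       [-4.00964178e-01, -5.15730998e-01,  7.57132264e-01,
         1.27245388e+02],
       [ 4.76300113e-01,  5.88625609e-01,  6.53190703e-01,
        -9.98945841e+02],
       [ 0.00000000e+00,  0.00000000e+00,  0.00000000e+00,
         1.00000000e+00]])}
rivet [(0.76, [438, 380]), (0.67, [247, 197]), (0.64, [369, 403])]
hole [(0.69, [271, 199])]
spent [(0.79, [356, 372])]
plug [(0.73, [388, 442]), (0.23, [370, 414])]
holder [(0.96, [368, 418]), (0.93, [453, 293])]
cover [(0.92, [247, 198])]
driver [(0.6, [291, 292])]
top {'vfov': 45.2350907165481, 'cx': 307.47644025765675, 'cy': 238.3292163316739, 'distortion': array([-0.16623638,  0.        ,  0.        ,  0.        ,  0.        ]), 'world_to_cam': array([[ 1.38009648e-02, -9.99731759e-01, -1.85995519e-02,
         1.56885445e+01],
       [ 9.95188830e-01,  1.19290237e-02,  9.72465459e-02,
        -4.74969899e+02],
       [-9.69985859e-02, -1.98521625e-02,  9.95086512e-01,
        -1.11630225e+03],
       [ 0.00000000e+00,  0.00000000e+00,  0.00000000e+00,
         1.00000000e+00]])}
rivet [(0.61, [189, 239]), (0.6, [202, 189])]
hole [(0.74, [392, 242]), (0.25, [201, 187])]
spent [(0.48, [224, 198])]
plug [(0.65, [174, 178]), (0.51, [205, 191])]
holder [(0.67, [416, 232]), (0.64, [234, 308])]
cover [(0.93, [416, 232])]
driver [(0.77, [309, 214])]
```

View pics/scene0.png

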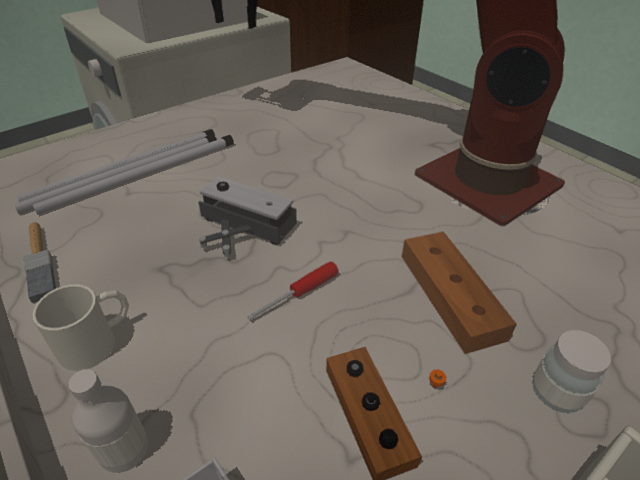

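View pics/top0.png

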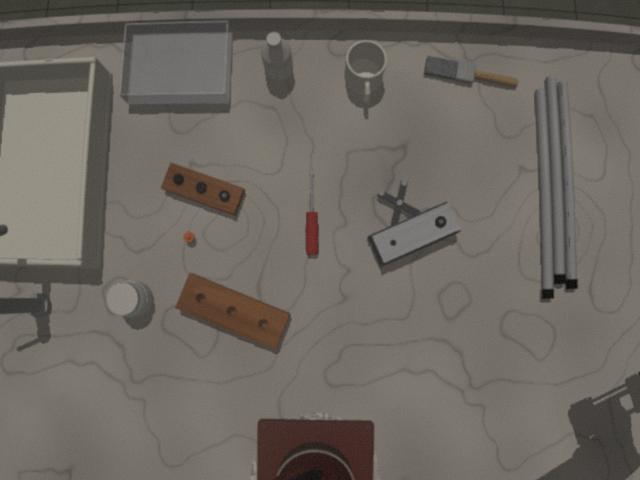

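The scene view shows the smaller holder, with candidates at (356,370), (370,401) and (388,439). There is an orange look-alike at (438,380), and the cover's empty hole is at about (270,203). In the top view the candidates are at (224,196), (202,188) and (178,180), and the hole is at (393,242). I'll enlarge the candidates.

Run:
```python
import cv2,numpy as np
a=cv2.imread('pics/scene0.png')[345:465,325:425];b=cv2.imread('pics/top0.png')[155:220,155:250]
c=cv2.imread('pics/scene0.png')[170:245,190:305]
f=lambda i,w,h:cv2.resize(i,(w,h),interpolation=cv2.INTER_CUBIC)
R=np.vstack([f(b,380,260),f(c,380,248),np.zeros((92,380,3),np.uint8)])
m=np.hstack([f(a,417,500),np.vstack([R])[:500]] ) if 0 else np.hstack([f(a,420,600),R])
m=np.clip(m*1.6,0,255).astype(np.uint8)
cv2.imwrite('pics/crop1.png',m)
```

```text
(no output)
```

View pics/crop1.png

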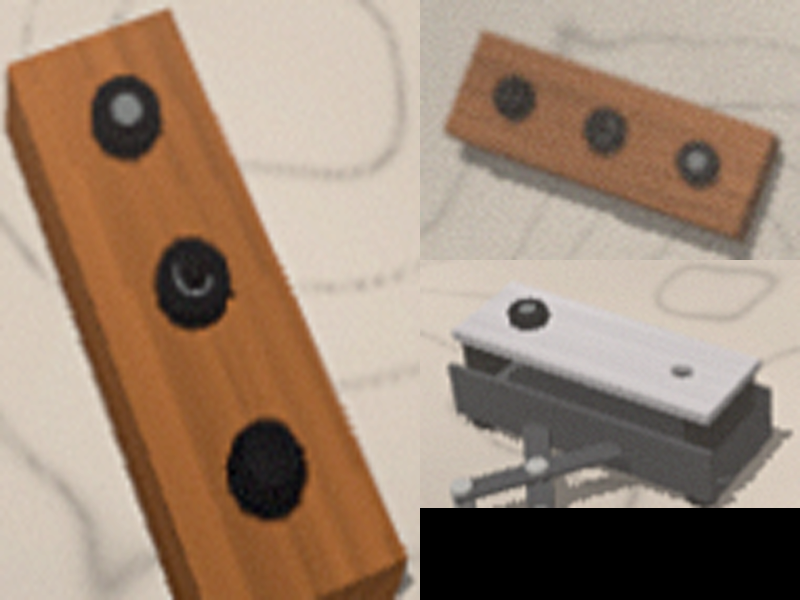

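Candidates, by scene pixel:
- (356,370): light disc flush in the head, so this is the spent rivet.
- (370,401): pin standing up with a shadowed rim, so this is the rivet meant.
- (388,439): plain dark dome, so this is the plug.
- (438,380): the orange look-alike, left alone.

Next I'll measure from both views.

```bash
cat > h.py <<'E'
import numpy as np,cv2
from plant import r
def cam(n):
    c=r.camera_info(n);f=240/np.tan(np.radians(c['vfov'])/2)
    K=np.array([[f,0,c['cx']],[0,f,c['cy']],[0,0,1.]]);M=np.diag([1,-1,-1,1])@c['world_to_cam'];return K,c['distortion'],M
def und(n,p):
    K,d,M=cam(n);return cv2.undistortPoints(np.array(p,float).reshape(-1,1,2),K,d).reshape(-1,2),M
def proj(n,X):
    K,d,M=cam(n);return cv2.projectPoints(np.array(X,float).reshape(-1,1,3),cv2.Rodrigues(M[:3,:3])[0],M[:3,3],K,d)[0].reshape(-1,2)
def tri(ps,pt):
    a,Ma=und('scene',ps);b,Mb=und('top',pt)
    X=cv2.triangulatePoints(Ma[:3],Mb[:3],a.T.copy(),b.T.copy());return (X[:3]/X[3]).T
def onz(n,p,z):
    a,M=und(n,p);R=M[:3,:3];o=-R.T@M[:3,3];d=np.c_[a,np.ones(len(a))]@R
    return o+d*((z-o[2])/d[:,2])[:,None]
def blob(im,x,y,h,thr):
    g=cv2.GaussianBlur(im,(0,0),.6).max(2)[y-h:y+h+1,x-h:x+h+1]
    n,l,s,c=cv2.connectedComponentsWithStats((g<thr).astype(np.uint8))
    k=min(range(1,n),key=lambda k:np.hypot(*(c[k]-h))-.02*s[k,4]);cn=cv2.findContours((l==k).astype(np.uint8),0,2)[0][0]
    m=cv2.convexHull(cn);bb=s[k];mm=cv2.moments(m);return (mm['m10']/mm['m00']+x-h,mm['m01']/mm['m00']+y-h),tuple(int(v) for v in bb)
E
python3 - <<'E'
from h import *
S=r.snapshot('scene');T=r.snapshot('top')
ps=[];pt=[]
for n,s,t,h in(('spent',(356,370),(224,196),11),('rivet',(370,401),(202,188),11),('plug',(388,439),(178,180),12),('set',(223,187),(441,222),9)):
    a=blob(S,*s,h,75);b=blob(T,*t,8,75);print(n,a,b);ps.append(a[0]);pt.append(b[0])
print(tri(ps,pt).round(1))
print(S[198:208,262:278].max(2));print(T[237:248,386:400].max(2))
for n in('scene','top'):
  for t in('holder','cover'):
    for d in r.regions_of(n,t):
        m=d['pixels'].astype(np.uint8);c=max(cv2.findContours(m,0,2)[0],key=cv2.contourArea);print(n,t,d['confidence'],cv2.minAreaRect(c),cv2.approxPolyDP(cv2.convexHull(c),4,True).reshape(-1,2).tolist())
E
```

```text
spent ((354.673531655225, 368.13882532418), (2, 1, 17, 17, 218)) ((224.10243055555554, 195.82118055555554), (3, 2, 11, 13, 105))
rivet ((370.3694189602447, 401.25198776758407), (2, 2, 20, 19, 289)) ((200.92929292929293, 187.496632996633), (2, 2, 11, 13, 113))
plug ((387.99277605779156, 438.6470588235294), (2, 1, 21, 22, 339)) ((178.0569514237856, 179.0284757118928), (3, 1, 11, 13, 114))
set ((222.43290043290042, 186.0), (3, 4, 12, 9, 87)) ((440.14792899408286, 221.6646942800789), (2, 2, 11, 12, 92))
[[ 556.2  188.7   34.7]
 [ 572.7  236.    34.9]
 [ 589.7  283.4   35.3]
 [ 505.1 -232.4   68.8]]
[[132 128 130 129 128 128 126 130 128 129 128 127 130 127 127 126]
 [132 130 132 129 130 129 129 128 128 127 128 128 127 129 130 128]
 [128 130 129 131 131 129 130 132 130 130 127 127 128 127 127 128]
 [129 130 129 129 126 123 117 122 122 127 129 130 129 127 127 129]
 [131 131 128 126 108  96  97 100 103 106 121 129 132 129 130 132]
 [129 130 131 123  89  76  81  83  81  86 108 127 130 131 129 130]
 [129 128 130 124 101  75  65  61  66  79 106 127 130 128 129 129]
 [128 128 129 127 121 110  97
[... 1005 characters left out ...]
403, 260]]
scene holder 0.76 ((371.196533203125, 412.8673095703125), (136.70700073242188, 53.58103942871094), 65.43283081054688) [[329, 357], [365, 349], [419, 453], [417, 467], [373, 479], [328, 375]]
scene cover 0.8 ((245.9549102783203, 196.64321899414062), (91.05728149414062, 23.89922332763672), 17.474775314331055) [[200, 191], [220, 178], [292, 202], [274, 218]]
top holder 0.72 ((231.79794311523438, 310.6224060058594), (109.54877471923828, 39.13164138793945), 22.328657150268555) [[189, 274], [288, 313], [276, 346], [178, 309]]
top cover 0.7 ((415.8762512207031, 232.24276733398438), (30.410751342773438, 84.85659790039062), 65.9426498413086) [[449, 204], [458, 229], [383, 261], [373, 235]]
```

Run:
```python
from h import *
def wc(n,ims,x0,x1,y0,y1):
    g=np.mean([i[y0:y1,x0:x1].max(2).astype(float) for i in ims],0);b=np.median(np.r_[g[0],g[-1],g[:,0],g[:,-1]]);w=np.clip(b-g-5,0,None)
    yy,xx=np.mgrid[y0:y1,x0:x1];return (w*xx).sum()/w.sum(),(w*yy).sum()/w.sum()
S=[r.snapshot('scene') for _ in range(3)];T=[r.snapshot('top') for _ in range(3)]
a=wc('scene',S,263,277,199,208);b=wc('top',T,386,399,237,248);H=tri([a],[b])[0]
print(a,b,H, proj('scene',H),proj('top',H))
cs=[(200,191),(220,178),(292,202),(274,218)];ct=[(449-0,204),(458,229),(383,261),(373,235)]
# match: far end set rivet. 
print('corners',tri(cs,[ct[1],ct[0],ct[3],ct[2]]).round(1), tri(cs,ct).round(1))
# rivet: plane estimates
print('riv scene z34..36',onz('scene',[(370.4,401.25)],35),onz('top',[(200.93,187.5),(202,188)],35))
for z in (43,50,56,62,69): print(z,onz('scene',[a],z),onz('top',[b],z))
# holder top corners scene
print(onz('scene',[(329,357),(365,349),(419,453)],30).round(1))
print(proj('scene',[[572.7,236,30],[572.7,236,38],[572.7,236,45]]),proj('top',[[572.7,236,30],[572.7,236,38],[572.7,236,45]]))
```

```text
(np.float64(268.77078477078476), np.float64(203.45104895104896)) (np.float64(392.75239167135624), np.float64(242.30951041080473)) [ 464.76989688 -141.56581947   63.90732415] [[268.54376772 203.42514846]] [[392.62324998 242.4754142 ]]
corners [[ 511.5 -285.9   29. ]
 [ 522.6 -235.3   94.6]
 [ 465.4  -92.    98.5]
 [ 443.2 -136.3   22.8]] [[ 541.  -251.8   62.4]
 [ 491.6 -268.2   62.2]
 [ 428.6 -122.9   61.7]
 [ 478.9 -104.2   61.4]]
riv scene z34..36 [[572.45270116 236.28785701  35.        ]] [[572.97057064 235.68340494  35.        ]
 [571.96714601 233.4768275   35.        ]]
43 [[ 449.64275701 -165.56407147   43.        ]] [[ 467.02004652 -144.5096307    43.        ]]
50 [[ 454.61646025 -157.42609451   50.        ]] [[ 466.37406064 -143.60691715   50.        ]]
56 [[ 458.87963445 -150.45068569   56.        ]] [[ 465.82035846 -142.83316268   56.        ]]
62 [[ 463.14280866 -143.47527687   62.        ]] [[ 465.26665629 -142.05940821   62.        ]]
69 [[ 468.11651189 -135.33729991   69.        ]] [[ 464.62067041 -141.15669467   69.        ]]
[[568.8 152.8  30. ]
 [522.4 172.9  30. ]
 [571.5 316.5  30. ]]
[[369.74221528 403.3238371 ]
 [370.30036122 399.9083208 ]
 [370.79728585 396.86461759]] [[201.26981351 188.09119181]
 [200.46624349 187.35568205]
 [199.75413323 186.70383539]]
```

Emit:
{"name": "carry_out", "arguments": {"series": [[0.0428, -0.0437, 0, 0, 0, 0, 0.5], [0.0428, -0.0437, 0, 0, 0, 0, 0.5], [0.0428, -0.0437, 0, 0, 0, 0, 0.5], [0.0428, -0.0437, 0, 0, 0, 0, 0.5], [0.0428, -0.0437, 0, 0, 0, 0, 0.5], [0.0428, -0.0437, 0, 0, 0, 0, 0.5], [0.0428, -0.0437, 0, 0, 0, 0, 0.5], [0.0428, -0.0437, 0, 0, 0, 0, 0.5]]}}

```text
time_s: 2.4
tcp_pos: [430.5, -148.5, 223.0]
tool_rot: [[0.927, 0.374, 0.001], [0.374, -0.927, -0.001], [0.001, 0.001, -1.0]]
contact_force: [0.8, 0.3, -0.3]
grip_width: 43.5
finger_force: 0.0
```

Emit:
{"name": "carry_out", "arguments": {"series": [[0.0396, -0.0435, 0, 0, 0, 0, 0.5], [0.0396, -0.0435, 0, 0, 0, 0, 0.5], [0.0396, -0.0435, 0, 0, 0, 0, 0.5], [0.0396, -0.0435, 0, 0, 0, 0, 0.5], [0.0396, -0.0435, 0, 0, 0, 0, 0.5], [0.0396, -0.0435, 0, 0, 0, 0, 0.5], [0.0396, -0.0435, 0, 0, 0, 0, 0.5], [0, 0, 0, 0, 0, -0.17, 0.5], [0, 0, 0, 0, 0, -0.17, 0.5], [0, 0, 0, 0, 0, -0.17, 0.5], [0, 0, 0, 0, 0, -0.17, 0.5], [0, 0, 0, 0, 0, -0.17, 0.5]]}}

```text
time_s: 3.9
tcp_pos: [573.1, 235.7, 222.6]
tool_rot: [[0.326, 0.946, 0.0], [0.946, -0.326, -0.0], [0.0, 0.0, -1.0]]
contact_force: [0.3, 0.7, 0.7]
grip_width: 43.5
finger_force: 0.0
```

Emit:
{"name": "carry_out", "arguments": {"series": [[0, 0, 0.055, 0, 0, 0, 0.5], [0, 0, 0.055, 0, 0, 0, 0.5], [0, 0, 0.052, 0, 0, 0, 0.5], [0, 0, 0.016, 0, 0, 0, 0.5], [0, 0, 0.006, 0, 0, 0, 0.5], [0, 0, 0, 0, 0, 0, 0.5]]}}

```text
time_s: 4.65
tcp_pos: [574.0, 236.4, 40.2]
tool_rot: [[0.331, 0.944, 0.002], [0.944, -0.331, 0.001], [0.001, 0.002, -1.0]]
contact_force: [0.2, 0.4, -0.4]
grip_width: 43.4
finger_force: 0.0
```

Run:
```python
from h import *
s=r.sense();print(s['tcp_pos'],s['contact_force'],proj('scene',[s['tcp_pos']]))
I=r.snapshot('scene')[330:460,310:450];cv2.imwrite('pics/g1.png',np.clip(cv2.resize(I,(646,600),interpolation=2)*1.5,0,255))
```

```text
[573.99107763 236.42235005  40.19802511] [ 0.22910675  0.40408117 -0.37780769] [[369.91442309 399.80392401]][ WARN:0@0.860] global loadsave.cpp:1063 imwrite_ Unsupported depth image for selected encoder is fallbacked to CV_8U.
```

View pics/g1.png

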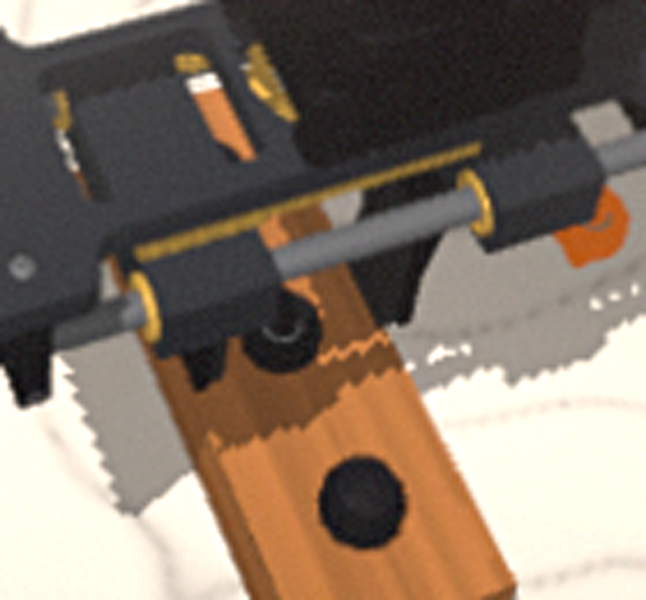

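The rivet's head (scene ≈ (371,402)) sits between the two fingertips, ≈(354,410) and (397,395), with the plug clear in front. I'll go down the rest and grip.

Emit:
{"name": "carry_out", "arguments": {"series": [[0, 0, 0.006, 0, 0, 0, 0.5], [0, 0, 0, 0, 0, 0, 0.5], [0, 0, 0, 0, 0, 0, 0.5]]}}

```text
time_s: 5.08
tcp_pos: [573.1, 235.8, 32.8]
tool_rot: [[0.331, 0.944, 0.0], [0.944, -0.331, 0.0], [0.0, 0.0, -1.0]]
contact_force: [-0.5, -0.2, -0.0]
grip_width: 43.6
finger_force: 0.0
```

Emit:
{"name": "carry_out", "arguments": {"series": [[0, 0, 0.001, 0, 0, 0, 0.5], [0, 0, 0, 0, 0, 0, 0.3], [0, 0, 0, 0, 0, 0, 0.15], [0, 0, 0, 0, 0, 0, 0.15], [0, 0, 0, 0, 0, 0, 0.15], [0, 0, 0, 0, 0, 0, 0.15]], "grip_force": 15}}

```text
time_s: 5.82
tcp_pos: [573.0, 235.8, 31.6]
tool_rot: [[0.331, 0.944, -0.0], [0.944, -0.331, 0.0], [0.0, -0.0, -1.0]]
contact_force: [0.5, 0.8, 0.3]
grip_width: 21.3
finger_force: 15.0
```

```bash
python3 -c "
from h import *
s=r.sense();print(s['time_s'],s['tcp_pos'],s['contact_force'],s['grip_width'],s['finger_force'])"
```

```text
5.825 [572.97097938 235.84849033  31.56186776] [0.47769633 0.75782982 0.31741354] 21.251687285125254 15.00002771615982
```

Emit:
{"name": "carry_out", "arguments": {"series": [[0, 0, -0.03, 0, 0, 0, 0.15], [0, 0, -0.055, 0, 0, 0, 0.15], [0, 0, -0.025, 0, 0, 0, 0.15], [-0.049, 0.00285, 0, 0, 0, 0, 0.15], [-0.049, 0.00285, 0, 0, 0, 0, 0.15], [-0.049, 0.00285, 0, 0, 0, 0, 0.15], [-0.049, 0.00285, 0, 0, 0, 0, 0.15], [-0.049, 0.00285, 0, 0, 0, 0, 0.15], [-0.049, 0.00285, 0, 0, 0, 0, 0.15], [-0.049, 0.00285, 0, 0, 0, 0, 0.15], [-0.049, 0.00285, 0, 0, 0, 0, 0.15], [0, 0, 0.0, 0, 0, 0, 0.15]], "grip_force": 20}}

```text
time_s: 7.32
tcp_pos: [463.4, -145.6, 141.4]
tool_rot: [[0.337, 0.942, -0.001], [0.942, -0.337, -0.001], [-0.001, -0.0, -1.0]]
contact_force: [-0.2, 0.8, -0.7]
grip_width: 21.2
finger_force: 20.0
```

Emit:
{"name": "carry_out", "arguments": {"series": [[0, 0, 0.025, 0, 0, 0, 0.15], [0, 0, 0.022, 0, 0, 0, 0.15], [0, 0, 0, 0, 0, 0, 0.15], [0, 0, 0, 0, 0, 0, 0.15]]}}

```text
time_s: 7.82
tcp_pos: [465.5, -141.0, 95.4]
tool_rot: [[0.33, 0.944, 0.001], [0.944, -0.33, 0.0], [0.0, 0.001, -1.0]]
contact_force: [0.1, -0.1, 0.5]
grip_width: 20.8
finger_force: 20.0
```

Run:
```python
from h import *
s=r.sense();p=s['tcp_pos'];print(s['time_s'],p,s['contact_force'],s['grip_width'])
tip=p-[0,0,17.6]
print(proj('scene',[p,tip]),proj('top',[p,tip]))
cv2.imwrite('pics/f_s.png',r.snapshot('scene'));cv2.imwrite('pics/f_t.png',r.snapshot('top'))
f=lambda i,w,h:np.clip(cv2.resize(i,(w,h),interpolation=2)*1.6,0,255).astype(np.uint8)
a=cv2.imread('pics/f_s.png')[140:240,220:320];b=cv2.imread('pics/f_t.png')[200:300,350:400]
cv2.imwrite('pics/f1.png',np.hstack([f(a,540,540),f(b,260,540)]))
```

```text
7.825 [ 465.5133252  -141.04478444   95.35063758] [ 0.08324787 -0.10763159  0.48875576] 20.82332769686466
[[267.27098988 188.90661554]
 [267.8847548  197.28870556]] [[394.51608687 240.5443613 ]
 [393.28913355 241.41715825]]
```

View pics/f1.png

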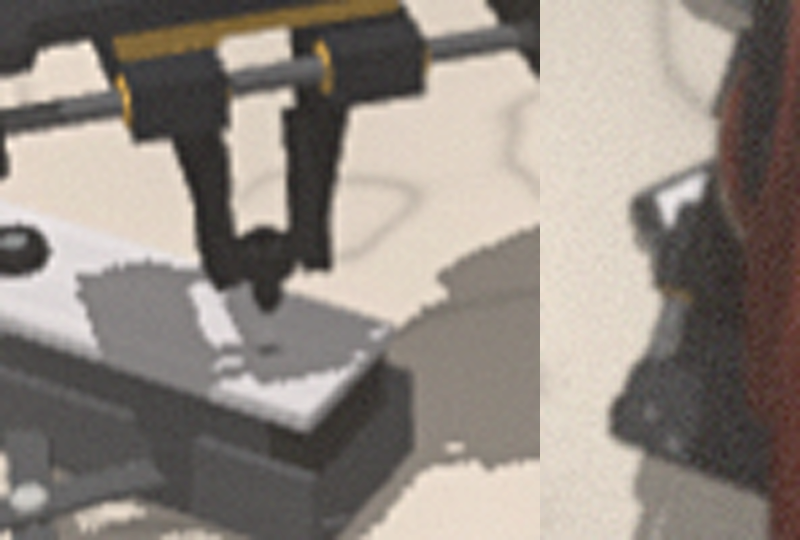

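The rivet hangs upright in the fingers, with its tip at scene ≈ (269,197) and the empty hole at (269,204) just below it, in the shadow. I'll measure the tip against the hole to sub-pixel level.

Run:
```python
from h import *
I=np.mean([r.snapshot('scene').max(2).astype(float) for _ in range(5)],0)
np.set_printoptions(linewidth=200)
print('cols',list(range(260,280)))
for y in range(180,209): print(y,I[y,260:280].astype(int))
s=r.sense();p=s['tcp_pos'];print(p,s['time_s'])
```

```text
cols [260, 261, 262, 263, 264, 265, 266, 267, 268, 269, 270, 271, 272, 273, 274, 275, 276, 277, 278, 279]
180 [ 32  31  51 103 143 143 143 143 143 144 144 146 133  66  31  32  36  33  31  31]
181 [ 33  33  46  96 145 143 129 113 108 109 118 137 133  74  32  32  35  34  31  29]
182 [ 31  33  39  78 121 112  83  51  37  41  62  93 101  60  33  33  35  34  32  29]
183 [31 33 36 49 67 54 35 28 26 27 29 37 39 33 31 34 34 35 32 30]
184 [32 34 33 34 33 31 32 31 31 31 32 34 31 30 34 33 33 34 33 30]
185 [33 34 33 32 31 34 37 32 32 34 37 39 33 33 32 34 34 35 33 30]
186 [33 33 35 35 33 35 40 38 38 36 37 37 32 32 33 34 36 36 34 30]
187 [32 35 34 34 34 32 36 36 37 37 37 32 33 33 32 33 34 33 33 29]
188 [33 34 34 33 34 33 33 34 33 33 34 32 32 29 35 40 33 29 29 27]
189 [31 34 36 35 32 34 33 31 32 32 33 32 29 32 59 83 56 41 42 43]
190 [ 31  33  35  36  33  32  33  33  33  33  31  30  34  56  99 123 104 109 115 114]
191 [ 29  31  33  36  39  38  33  33  33  32  31  43  76 109 134 143 135 144 146 146]
192 [ 28  30  38  48  60  65  48  32  32  31  33  59 109 143 148 147 144 144 144 144]
193 [ 47  53  66
[... 669 characters left out ...]
2]
201 [140 140 141 128  87  81  83  85  87  87  86  86  83  83  84  82  82  83  82  82]
202 [141 140 142 137 110  83  82  84  85  87  86  85  84  84  83  85  84  83  83  83]
203 [121 114 114 115 106  83  80  82  82  78  78  79  82  82  83  84  83  84  84  83]
204 [90 82 81 82 82 81 79 74 63 58 60 66 77 82 82 83 83 83 84 84]
205 [80 82 82 82 83 82 81 76 67 63 69 74 80 84 84 83 82 83 83 83]
206 [ 96 117 120 119 109  85  82  83  81  80  84  83  84  83  84  84  83  83  82  82]
207 [118 114 114 113 104  83  81  83  84  83  83  84  83  83  82  83  82  82  82  81]
208 [106  84  81  82  84  82  82  81  82  82  82  82  81  81  82  83  81  83  83  84]
[ 465.07088109 -141.74605253   94.9381719 ] 8.175
```

Emit:
{"name": "carry_out", "arguments": {"series": [[0.0006, 0.0015, 0.006, 0, 0, 0, 0.15], [0, 0, 0.005, 0, 0, 0, 0.15], [0, 0, 0, 0, 0, 0, 0.15]]}}

```text
time_s: 8.55
tcp_pos: [466.1, -141.4, 82.9]
tool_rot: [[0.331, 0.944, -0.001], [0.944, -0.331, 0.001], [0.0, -0.001, -1.0]]
contact_force: [-0.6, 0.2, -0.1]
grip_width: 20.4
finger_force: 20.0
```

Emit:
{"name": "carry_out", "arguments": {"series": [[0, 0, 0.0015, 0, 0, 0, 0.15], [0, 0, 0, 0, 0, 0, 0.15]]}}

```text
time_s: 8.8
tcp_pos: [466.5, -141.6, 82.0]
tool_rot: [[0.331, 0.944, -0.0], [0.944, -0.331, 0.0], [0.0, -0.0, -1.0]]
contact_force: [0.4, 0.5, -0.0]
grip_width: 20.6
finger_force: 20.0
```

Emit:
{"name": "carry_out", "arguments": {"series": [[0, 0, 0.001, 0, 0, 0, 0.15], [0, 0, 0, 0, 0, 0, 0.15]]}}

```text
time_s: 9.05
tcp_pos: [466.5, -141.6, 81.1]
tool_rot: [[0.331, 0.944, 0.0], [0.944, -0.331, 0.0], [0.0, 0.0, -1.0]]
contact_force: [0.3, -0.9, -0.8]
grip_width: 21.0
finger_force: 20.0
```

Emit:
{"name": "carry_out", "arguments": {"series": [[0, 0, 0.001, 0, 0, 0, 0.15], [0, 0, 0, 0, 0, 0, 0.15]]}}

```text
time_s: 9.3
tcp_pos: [466.5, -141.6, 80.0]
tool_rot: [[0.331, 0.944, -0.0], [0.944, -0.331, 0.0], [0.0, -0.0, -1.0]]
contact_force: [-0.4, -0.2, -0.0]
grip_width: 20.6
finger_force: 20.0
```

Emit:
{"name": "carry_out", "arguments": {"series": [[0, 0, 0.001, 0, 0, 0, 0.15], [0, 0, 0, 0, 0, 0, 0.15]]}}

```text
time_s: 9.55
tcp_pos: [466.4, -141.6, 79.0]
tool_rot: [[0.331, 0.944, -0.0], [0.944, -0.331, 0.0], [0.0, -0.0, -1.0]]
contact_force: [0.1, -0.0, -0.8]
grip_width: 20.7
finger_force: 20.0
```

Emit:
{"name": "carry_out", "arguments": {"series": [[0, 0, 0.001, 0, 0, 0, 0.15], [0, 0, 0, 0, 0, 0, 0.15]]}}

```text
time_s: 9.8
tcp_pos: [466.4, -141.6, 78.0]
tool_rot: [[0.331, 0.944, -0.0], [0.944, -0.331, 0.0], [0.0, -0.0, -1.0]]
contact_force: [0.6, -0.4, -1.2]
grip_width: 20.8
finger_force: 20.0
```

Emit:
{"name": "carry_out", "arguments": {"series": [[0, 0, 0.001, 0, 0, 0, 0.15], [0, 0, 0, 0, 0, 0, 0.15]]}}

```text
time_s: 10.05
tcp_pos: [466.5, -141.7, 77.0]
tool_rot: [[0.331, 0.944, -0.0], [0.944, -0.331, -0.0], [-0.0, -0.0, -1.0]]
contact_force: [-0.5, -0.8, -0.1]
grip_width: 20.4
finger_force: 20.0
```

Run:
```python
from h import *
I=np.mean([r.snapshot('scene').astype(float) for _ in range(3)],0);cv2.imwrite('pics/f_s2.png',I.astype(np.uint8))
I=I.max(2);np.set_printoptions(linewidth=200)
for y in range(196,210): print(y,I[y,260:280].astype(int))
F=np.mean([r.sense()['contact_force'] for _ in range(3)],0);print(F,r.sense()['tcp_pos'],r.sense()['ft_torque'])
```

```text
196 [32 32 33 34 33 33 35 36 37 37 36 32 32 31 33 33 33 33 33 29]
197 [31 33 34 34 35 32 34 33 35 32 34 33 32 31 34 42 34 33 31 29]
198 [29 33 34 32 32 31 32 32 31 33 32 32 30 31 45 58 43 35 36 35]
199 [27 31 32 33 31 32 31 31 31 33 33 31 32 36 57 75 71 67 67 68]
200 [27 28 32 37 38 38 37 33 31 34 32 33 46 64 75 84 83 84 85 84]
201 [28 29 34 44 57 66 53 32 33 34 31 37 61 82 85 84 83 83 83 83]
202 [48 49 67 70 77 84 71 35 29 32 30 40 65 84 85 84 83 84 83 82]
203 [101  75  84  84  85  86  72  34  29  28  29  42  69  84  84  84  83  84  84  82]
204 [106  83  85  83  83  85  73  43  33  30  36  50  74  84  84  82  83  85  83  84]
205 [83 81 80 82 83 83 80 71 64 58 67 72 81 83 84 82 82 84 83 84]
206 [80 83 84 82 81 83 84 84 82 80 85 85 84 84 83 83 84 82 84 81]
207 [ 94 118 109  83  82  84  83  84  83  83  83  84  84  83  83  84  83  84  84  81]
208 [ 94 114 107  84  82  83  82  84  83  83  83  83  84  84  82  82  84  82  81  82]
209 [84 83 84 82 83 83 83 83 82 83 81 81 81 81 81 81 84 83 83 97]
[-0.13542892  0.69605383  0.57907727] [ 466.48320352 -141.64059737   77.07250092] [-0.08453785  0.03385685 -0.0025507 ]
```

Emit:
{"name": "carry_out", "arguments": {"series": [[0, 0, 0.001, 0, 0, 0, 0.15], [0, 0, 0, 0, 0, 0, 0.15]]}}

```text
time_s: 10.45
tcp_pos: [466.5, -141.7, 76.0]
tool_rot: [[0.331, 0.944, -0.0], [0.944, -0.331, -0.0], [-0.0, -0.0, -1.0]]
contact_force: [-0.1, -1.8, 0.4]
grip_width: 20.5
finger_force: 20.0
```

Emit:
{"name": "carry_out", "arguments": {"series": [[0, 0, 0.001, 0, 0, 0, 0.15], [0, 0, 0, 0, 0, 0, 0.15]]}}

```text
time_s: 10.7
tcp_pos: [466.3, -141.8, 74.9]
tool_rot: [[0.331, 0.944, -0.0], [0.944, -0.331, -0.0], [-0.0, -0.0, -1.0]]
contact_force: [0.2, -2.2, -1.2]
grip_width: 20.5
finger_force: 20.0
```

Emit:
{"name": "carry_out", "arguments": {"series": [[0, 0, 0.001, 0, 0, 0, 0.15], [0, 0, 0, 0, 0, 0, 0.15]]}}

```text
time_s: 10.95
tcp_pos: [466.4, -141.7, 74.0]
tool_rot: [[0.331, 0.944, -0.0], [0.944, -0.331, -0.0], [-0.0, -0.0, -1.0]]
contact_force: [-1.6, -1.6, -0.0]
grip_width: 20.5
finger_force: 20.0
```

Emit:
{"name": "carry_out", "arguments": {"series": [[-0.0005, -0.0001, 0, 0, 0, 0, 0.15], [0, 0, 0.001, 0, 0, 0, 0.15], [0, 0, 0, 0, 0, 0, 0.15]]}}

```text
time_s: 11.32
tcp_pos: [466.2, -142.0, 73.0]
tool_rot: [[0.331, 0.944, -0.0], [0.944, -0.331, 0.0], [0.0, -0.0, -1.0]]
contact_force: [-0.6, -0.1, 0.0]
grip_width: 21.0
finger_force: 20.0
```

Emit:
{"name": "carry_out", "arguments": {"series": [[0, 0, 0.0015, 0, 0, 0, 0.15], [0, 0, 0, 0, 0, 0, 0.15]]}}

```text
time_s: 11.58
tcp_pos: [466.2, -142.0, 71.4]
tool_rot: [[0.331, 0.944, -0.0], [0.944, -0.331, 0.0], [0.0, -0.0, -1.0]]
contact_force: [-0.8, -0.4, -0.7]
grip_width: 20.7
finger_force: 20.0
```

Emit:
{"name": "carry_out", "arguments": {"series": [[0, 0, 0.0015, 0, 0, 0, 0.15], [0, 0, 0, 0, 0, 0, 0.15]]}}

```text
time_s: 11.82
tcp_pos: [466.2, -142.1, 69.9]
tool_rot: [[0.331, 0.944, -0.0], [0.944, -0.331, 0.0], [0.0, -0.0, -1.0]]
contact_force: [-1.7, -0.8, 0.3]
grip_width: 21.1
finger_force: 20.0
```

Emit:
{"name": "carry_out", "arguments": {"series": [[-0.0002, -0.0003, 0.0015, 0, 0, 0, 0.15], [0, 0, 0.0015, 0, 0, 0, 0.15], [0, 0, 0, 0, 0, 0, 0.15]]}}

```text
time_s: 12.2
tcp_pos: [465.9, -142.1, 67.0]
tool_rot: [[0.331, 0.944, 0.0], [0.944, -0.331, 0.0], [0.0, 0.0, -1.0]]
contact_force: [-0.2, -0.9, -0.1]
grip_width: 20.4
finger_force: 20.0
```

Emit:
{"name": "carry_out", "arguments": {"series": [[0, 0, 0.001, 0, 0, 0, 0.15], [0, 0, 0, 0, 0, 0, 0.15]]}}

```text
time_s: 12.45
tcp_pos: [465.9, -142.1, 66.0]
tool_rot: [[0.331, 0.944, 0.0], [0.944, -0.331, 0.0], [0.0, 0.0, -1.0]]
contact_force: [-1.6, -2.0, 0.3]
grip_width: 20.8
finger_force: 20.0
```

Emit:
{"name": "carry_out", "arguments": {"series": [[0, 0, 0.0007, 0, 0, 0, 0.15], [0, 0, 0, 0, 0, 0, 0.15]]}}

```text
time_s: 12.7
tcp_pos: [465.9, -142.2, 65.4]
tool_rot: [[0.331, 0.944, 0.0], [0.944, -0.331, -0.0], [-0.0, 0.0, -1.0]]
contact_force: [0.0, -1.5, 1.9]
grip_width: 20.7
finger_force: 20.0
```

Emit:
{"name": "carry_out", "arguments": {"series": [[-0.0002, 0, 0.0004, 0, 0, 0, 0.15], [0, 0, 0, 0, 0, 0, 0.15]]}}

```text
time_s: 12.95
tcp_pos: [465.8, -142.2, 64.9]
tool_rot: [[0.331, 0.944, 0.0], [0.944, -0.331, 0.0], [0.0, -0.0, -1.0]]
contact_force: [-0.6, -1.0, -0.1]
grip_width: 21.0
finger_force: 20.0
```

Emit:
{"name": "carry_out", "arguments": {"series": [[0, 0, 0.0004, 0, 0, 0, 0.15], [0, 0, 0, 0, 0, 0, 0.15]]}}

```text
time_s: 13.2
tcp_pos: [465.9, -142.3, 64.6]
tool_rot: [[0.331, 0.944, 0.0], [0.944, -0.331, 0.0], [0.0, 0.0, -1.0]]
contact_force: [-0.2, -1.0, 1.0]
grip_width: 20.6
finger_force: 20.0
```

Emit:
{"name": "carry_out", "arguments": {"series": [[0, 0, 0.0005, 0, 0, 0, 0.15], [0, 0, 0, 0, 0, 0, 0.15]]}}

```text
time_s: 13.45
tcp_pos: [465.9, -142.3, 64.2]
tool_rot: [[0.331, 0.944, -0.0], [0.944, -0.331, -0.0], [-0.0, -0.0, -1.0]]
contact_force: [-1.3, -0.5, 2.5]
grip_width: 20.9
finger_force: 20.0
```

Emit:
{"name": "carry_out", "arguments": {"series": [[0, 0, 0.0005, 0, 0, 0, 0.15], [0, 0, 0, 0, 0, 0, 0.15]]}}

```text
time_s: 13.7
tcp_pos: [465.9, -142.3, 63.8]
tool_rot: [[0.331, 0.944, 0.0], [0.944, -0.331, -0.0], [-0.0, 0.0, -1.0]]
contact_force: [-2.3, -0.9, 5.1]
grip_width: 20.9
finger_force: 20.0
```

Run:
```python
from h import *
I=r.snapshot('scene');cv2.imwrite('pics/s3.png',np.clip(cv2.resize(I[160:235,220:310],(720,600),interpolation=2)*1.6,0,255).astype(np.uint8))
s=r.sense();print(s['contact_force'],s['tcp_pos'])
```

```text
[-2.47531877 -0.295314    5.18984919] [ 465.88413222 -142.28620336   63.7625481 ]
```

View pics/s3.png

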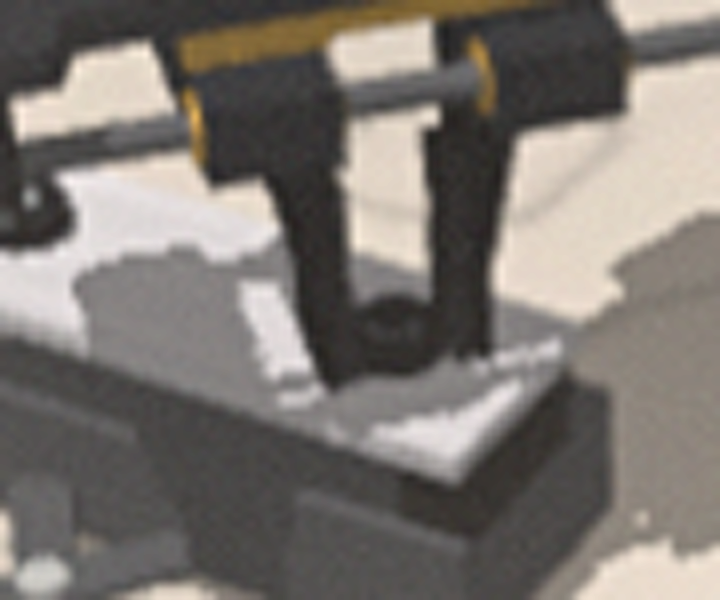

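The head is gripped at scene ≈ (269,201) and rests on the cover, with the pin still up. The force rises at about 5 N per 0.7 mm, which matches the cover's spring rate, so the rivet is seated. I'll release, rise and shut the fingers.

Emit:
{"name": "carry_out", "arguments": {"series": [[0, 0, -0.0004, 0, 0, 0, 0.15], [0, 0, 0, 0, 0, 0, 0.35], [0, 0, 0, 0, 0, 0, 0.4], [0, 0, 0, 0, 0, 0, 0.4], [0, 0, -0.02, 0, 0, 0, 0.4], [0, 0, -0.015, 0, 0, 0, 0.4], [0, 0, 0, 0, 0, 0, 0], [0, 0, 0, 0, 0, 0, 0], [0, 0, 0, 0, 0, 0, 0], [0, 0, 0, 0, 0, 0, 0]]}}

```text
time_s: 15.0
tcp_pos: [465.5, -142.2, 98.5]
tool_rot: [[0.331, 0.944, -0.001], [0.944, -0.331, 0.0], [0.0, -0.001, -1.0]]
contact_force: [-0.5, -0.3, -0.5]
grip_width: 4.3
finger_force: 0.0
```

Run:
```python
from h import *
I=r.snapshot('scene');cv2.imwrite('pics/s4.png',np.clip(cv2.resize(I[160:235,220:310],(720,600),interpolation=2)*1.6,0,255).astype(np.uint8))
s=r.sense();print(s['contact_force'],s['tcp_pos'],s['grip_width'],s['time_s'])
```

```text
[ 0.49141228  0.3106782  -0.28648047] [ 465.6369329  -142.23894913   98.6229962 ] 2.6555499748211693 15.05
```

View pics/s4.png

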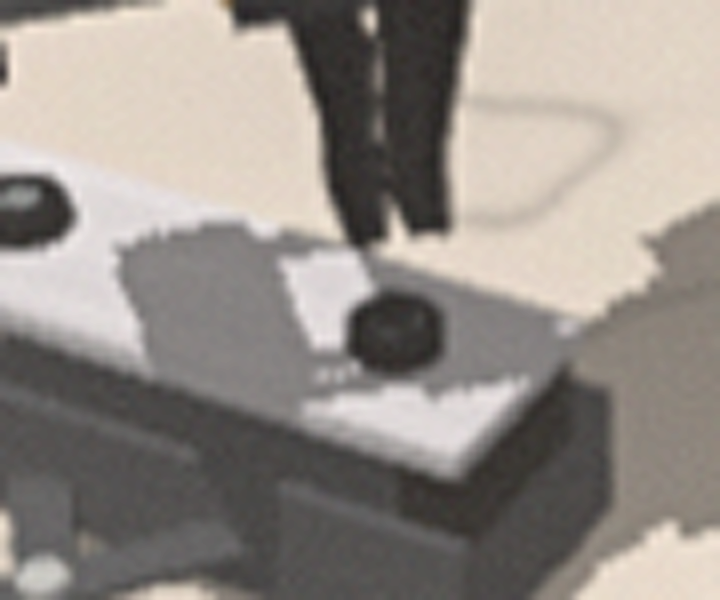

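The rivet stands seated in the cover's hole at scene ≈ (269,201), and the shut fingertips are above it at ≈ (270,189). Next I'll press by feel.

Emit:
{"name": "carry_out", "arguments": {"series": [[0, 0, 0.009, 0, 0, 0, 0], [0, 0, 0.007, 0, 0, 0, 0], [0, 0, 0, 0, 0, 0, 0], [0, 0, 0, 0, 0, 0, 0]]}}

```text
time_s: 15.55
tcp_pos: [465.8, -142.2, 82.9]
tool_rot: [[0.331, 0.944, -0.0], [0.944, -0.331, 0.0], [0.0, -0.0, -1.0]]
contact_force: [0.4, -1.2, -0.3]
grip_width: 0.5
finger_force: 0.0
```

Emit:
{"name": "carry_out", "arguments": {"series": [[0, 0, 0.0015, 0, 0, 0, 0], [0, 0, 0.0015, 0, 0, 0, 0], [0, 0, 0, 0, 0, 0, 0]]}}

```text
time_s: 15.92
tcp_pos: [465.8, -142.3, 79.9]
tool_rot: [[0.331, 0.944, -0.0], [0.944, -0.331, 0.0], [0.0, -0.0, -1.0]]
contact_force: [-0.3, -0.2, 0.2]
grip_width: -0.0
finger_force: 0.0
```

Emit:
{"name": "carry_out", "arguments": {"series": [[0, 0, 0.001, 0, 0, 0, 0], [0, 0, 0, 0, 0, 0, 0]]}}

```text
time_s: 16.18
tcp_pos: [465.7, -142.3, 78.9]
tool_rot: [[0.331, 0.944, -0.0], [0.944, -0.331, 0.0], [0.0, -0.0, -1.0]]
contact_force: [-0.3, 0.0, -0.2]
grip_width: 0.4
finger_force: 0.0
```

Emit:
{"name": "carry_out", "arguments": {"series": [[0, 0, 0.001, 0, 0, 0, 0], [0, 0, 0, 0, 0, 0, 0]]}}

```text
time_s: 16.42
tcp_pos: [465.8, -142.3, 77.9]
tool_rot: [[0.331, 0.944, -0.0], [0.944, -0.331, 0.0], [0.0, -0.0, -1.0]]
contact_force: [-0.0, -0.4, 0.1]
grip_width: 0.5
finger_force: 0.0
```

Emit:
{"name": "carry_out", "arguments": {"series": [[0, 0, 0.001, 0, 0, 0, 0], [0, 0, 0, 0, 0, 0, 0]]}}

```text
time_s: 16.68
tcp_pos: [465.8, -142.3, 76.9]
tool_rot: [[0.331, 0.944, -0.0], [0.944, -0.331, 0.0], [0.0, -0.0, -1.0]]
contact_force: [-0.5, -1.2, 0.8]
grip_width: 0.4
finger_force: 0.0
```

Emit:
{"name": "carry_out", "arguments": {"series": [[0, 0, 0.0005, 0, 0, 0, 0], [0, 0, 0, 0, 0, 0, 0]]}}

```text
time_s: 16.92
tcp_pos: [465.9, -142.3, 76.6]
tool_rot: [[0.331, 0.944, -0.0], [0.944, -0.331, -0.0], [-0.0, 0.0, -1.0]]
contact_force: [-0.4, 0.4, 2.0]
grip_width: 0.5
finger_force: 1.1
```

Emit:
{"name": "carry_out", "arguments": {"series": [[0, 0, 0.0005, 0, 0, 0, 0], [0, 0, 0, 0, 0, 0, 0]]}}

```text
time_s: 17.18
tcp_pos: [465.9, -142.3, 76.1]
tool_rot: [[0.331, 0.944, 0.0], [0.944, -0.331, -0.0], [-0.0, 0.0, -1.0]]
contact_force: [-1.7, 0.5, 5.0]
grip_width: 0.3
finger_force: 2.4
```

Emit:
{"name": "carry_out", "arguments": {"series": [[0, 0, 0.0005, 0, 0, 0, 0], [0, 0, 0, 0, 0, 0, 0]]}}

```text
time_s: 17.42
tcp_pos: [465.9, -142.3, 75.7]
tool_rot: [[0.331, 0.944, 0.0], [0.944, -0.331, -0.0], [-0.0, 0.0, -1.0]]
contact_force: [-1.3, 0.5, 5.4]
grip_width: 0.7
finger_force: 2.8
```

Emit:
{"name": "carry_out", "arguments": {"series": [[0, 0, 0.0006, 0, 0, 0, 0], [0, 0, 0, 0, 0, 0, 0]]}}

```text
time_s: 17.68
tcp_pos: [465.9, -142.3, 75.1]
tool_rot: [[0.331, 0.944, 0.0], [0.944, -0.331, -0.0], [-0.0, 0.0, -1.0]]
contact_force: [-2.0, 0.2, 5.3]
grip_width: 0.4
finger_force: 2.8
```

Emit:
{"name": "carry_out", "arguments": {"series": [[0, 0, 0.0006, 0, 0, 0, 0], [0, 0, 0, 0, 0, 0, 0]]}}

```text
time_s: 17.92
tcp_pos: [465.9, -142.3, 74.5]
tool_rot: [[0.331, 0.944, 0.0], [0.944, -0.331, -0.0], [-0.0, 0.0, -1.0]]
contact_force: [-1.9, 0.9, 5.6]
grip_width: 0.1
finger_force: 2.8
```

Emit:
{"name": "carry_out", "arguments": {"series": [[0, 0, 0.0006, 0, 0, 0, 0], [0, 0, 0, 0, 0, 0, 0]]}}

```text
time_s: 18.18
tcp_pos: [465.9, -142.3, 73.9]
tool_rot: [[0.331, 0.944, 0.0], [0.944, -0.331, -0.0], [-0.0, 0.0, -1.0]]
contact_force: [-1.6, 0.4, 6.0]
grip_width: 0.4
finger_force: 2.8
```

Emit:
{"name": "carry_out", "arguments": {"series": [[0, 0, 0.0008, 0, 0, 0, 0], [0, 0, 0, 0, 0, 0, 0]]}}

```text
time_s: 18.42
tcp_pos: [465.9, -142.3, 73.1]
tool_rot: [[0.331, 0.944, 0.0], [0.944, -0.331, -0.0], [-0.0, 0.0, -1.0]]
contact_force: [-1.5, 1.3, 6.7]
grip_width: 0.3
finger_force: 2.8
```

Emit:
{"name": "carry_out", "arguments": {"series": [[0, 0, 0.0008, 0, 0, 0, 0], [0, 0, 0, 0, 0, 0, 0]]}}

```text
time_s: 18.68
tcp_pos: [465.9, -142.3, 72.3]
tool_rot: [[0.331, 0.944, 0.0], [0.944, -0.331, -0.0], [-0.0, 0.0, -1.0]]
contact_force: [-1.7, -0.2, 5.4]
grip_width: 0.6
finger_force: 2.8
```

Emit:
{"name": "carry_out", "arguments": {"series": [[0, 0, 0.0006, 0, 0, 0, 0], [0, 0, 0, 0, 0, 0, 0]]}}

```text
time_s: 18.92
tcp_pos: [466.0, -142.3, 71.7]
tool_rot: [[0.331, 0.944, 0.0], [0.944, -0.331, -0.0], [-0.0, 0.0, -1.0]]
contact_force: [-1.5, -0.2, 5.8]
grip_width: 0.5
finger_force: 2.8
```

Emit:
{"name": "carry_out", "arguments": {"series": [[0, 0, 0.0006, 0, 0, 0, 0], [0, 0, 0, 0, 0, 0, 0]]}}

```text
time_s: 19.18
tcp_pos: [465.9, -142.3, 71.1]
tool_rot: [[0.331, 0.944, 0.0], [0.944, -0.331, -0.0], [-0.0, 0.0, -1.0]]
contact_force: [-1.2, 0.2, 4.8]
grip_width: 0.4
finger_force: 2.8
```

Emit:
{"name": "carry_out", "arguments": {"series": [[0, 0, 0.0008, 0, 0, 0, 0], [0, 0, 0, 0, 0, 0, 0]]}}

```text
time_s: 19.42
tcp_pos: [465.9, -142.3, 70.2]
tool_rot: [[0.331, 0.944, 0.0], [0.944, -0.331, -0.0], [-0.0, 0.0, -1.0]]
contact_force: [-2.0, -0.3, 5.0]
grip_width: 0.5
finger_force: 2.8
```

Emit:
{"name": "carry_out", "arguments": {"series": [[0, 0, 0.0008, 0, 0, 0, 0], [0, 0, 0, 0, 0, 0, 0]]}}

```text
time_s: 19.68
tcp_pos: [465.9, -142.3, 69.4]
tool_rot: [[0.331, 0.944, 0.0], [0.944, -0.331, -0.0], [-0.0, 0.0, -1.0]]
contact_force: [-2.1, 0.2, 5.1]
grip_width: 0.5
finger_force: 2.8
```

Emit:
{"name": "carry_out", "arguments": {"series": [[0, 0, 0.0008, 0, 0, 0, 0], [0, 0, 0, 0, 0, 0, 0]]}}

```text
time_s: 19.92
tcp_pos: [465.9, -142.3, 68.7]
tool_rot: [[0.331, 0.944, 0.0], [0.944, -0.331, -0.0], [-0.0, 0.0, -1.0]]
contact_force: [-2.0, 0.6, 6.0]
grip_width: 0.3
finger_force: 2.8
```

Emit:
{"name": "carry_out", "arguments": {"series": [[0, 0, 0.0008, 0, 0, 0, 0], [0, 0, 0, 0, 0, 0, 0]]}}

```text
time_s: 20.18
tcp_pos: [465.9, -142.3, 67.8]
tool_rot: [[0.331, 0.944, 0.0], [0.944, -0.331, -0.0], [-0.0, 0.0, -1.0]]
contact_force: [-1.7, 1.3, 5.5]
grip_width: 0.2
finger_force: 2.8
```

Emit:
{"name": "carry_out", "arguments": {"series": [[0, 0, 0.0008, 0, 0, 0, 0], [0, 0, 0, 0, 0, 0, 0]]}}

```text
time_s: 20.42
tcp_pos: [465.9, -142.3, 67.0]
tool_rot: [[0.331, 0.944, 0.0], [0.944, -0.331, -0.0], [-0.0, 0.0, -1.0]]
contact_force: [-1.7, 1.4, 5.1]
grip_width: 0.5
finger_force: 2.8
```

Emit:
{"name": "carry_out", "arguments": {"series": [[0, 0, 0.0008, 0, 0, 0, 0], [0, 0, 0, 0, 0, 0, 0]]}}

```text
time_s: 20.68
tcp_pos: [465.9, -142.3, 66.3]
tool_rot: [[0.331, 0.944, 0.0], [0.944, -0.331, -0.0], [-0.0, 0.0, -1.0]]
contact_force: [-1.2, 0.8, 5.7]
grip_width: 0.5
finger_force: 2.8
```

Emit:
{"name": "carry_out", "arguments": {"series": [[0, 0, 0.0008, 0, 0, 0, 0], [0, 0, 0, 0, 0, 0, 0]]}}

```text
time_s: 20.92
tcp_pos: [465.9, -142.3, 65.4]
tool_rot: [[0.331, 0.944, 0.0], [0.944, -0.331, -0.0], [-0.0, 0.0, -1.0]]
contact_force: [-1.1, 0.4, 4.8]
grip_width: 0.2
finger_force: 2.8
```

Emit:
{"name": "carry_out", "arguments": {"series": [[0, 0, 0.0008, 0, 0, 0, 0], [0, 0, 0, 0, 0, 0, 0]]}}

```text
time_s: 21.18
tcp_pos: [465.9, -142.3, 64.7]
tool_rot: [[0.331, 0.944, 0.0], [0.944, -0.331, -0.0], [-0.0, 0.0, -1.0]]
contact_force: [-0.7, 0.8, 4.6]
grip_width: 0.4
finger_force: 2.8
```

Emit:
{"name": "carry_out", "arguments": {"series": [[0, 0, 0.0008, 0, 0, 0, 0], [0, 0, 0, 0, 0, 0, 0]]}}

```text
time_s: 21.42
tcp_pos: [465.9, -142.3, 63.9]
tool_rot: [[0.331, 0.944, 0.0], [0.944, -0.331, -0.0], [-0.0, 0.0, -1.0]]
contact_force: [-0.9, 0.2, 5.9]
grip_width: 0.6
finger_force: 2.8
```

Emit:
{"name": "carry_out", "arguments": {"series": [[0, 0, 0.0008, 0, 0, 0, 0], [0, 0, 0, 0, 0, 0, 0]]}}

```text
time_s: 21.68
tcp_pos: [465.9, -142.4, 63.0]
tool_rot: [[0.331, 0.944, 0.0], [0.944, -0.331, -0.0], [-0.0, 0.0, -1.0]]
contact_force: [-2.1, 0.9, 6.0]
grip_width: 0.4
finger_force: 2.8
```

Emit:
{"name": "carry_out", "arguments": {"series": [[0, 0, 0.0006, 0, 0, 0, 0], [0, 0, 0, 0, 0, 0, 0]]}}

```text
time_s: 21.92
tcp_pos: [465.9, -142.3, 62.5]
tool_rot: [[0.331, 0.944, 0.0], [0.944, -0.331, -0.0], [-0.0, 0.0, -1.0]]
contact_force: [-2.2, 0.4, 5.8]
grip_width: 0.4
finger_force: 2.9
```

Emit:
{"name": "carry_out", "arguments": {"series": [[0, 0, 0.0006, 0, 0, 0, 0], [0, 0, 0, 0, 0, 0, 0]]}}

```text
time_s: 22.18
tcp_pos: [466.0, -142.3, 62.1]
tool_rot: [[0.331, 0.944, 0.0], [0.944, -0.331, -0.0], [-0.0, 0.0, -1.0]]
contact_force: [-3.0, 0.3, 8.8]
grip_width: 0.2
finger_force: 4.2
```

The seats have bottomed after about 14 mm and the force is rising. I'll use smaller steps now.

Emit:
{"name": "carry_out", "arguments": {"series": [[0, 0, 0.0005, 0, 0, 0, 0], [0, 0, 0, 0, 0, 0, 0]]}}

```text
time_s: 22.42
tcp_pos: [466.0, -142.3, 61.7]
tool_rot: [[0.331, 0.944, 0.0], [0.944, -0.331, -0.0], [-0.0, 0.0, -1.0]]
contact_force: [-3.1, 0.6, 9.8]
grip_width: 0.4
finger_force: 5.2
```

Emit:
{"name": "carry_out", "arguments": {"series": [[0, 0, 0.0005, 0, 0, 0, 0], [0, 0, 0, 0, 0, 0, 0]]}}

```text
time_s: 22.68
tcp_pos: [466.1, -142.3, 61.3]
tool_rot: [[0.331, 0.944, 0.0], [0.944, -0.331, -0.0], [-0.0, 0.0, -1.0]]
contact_force: [-2.9, 0.9, 12.0]
grip_width: 0.6
finger_force: 5.8
```

Emit:
{"name": "carry_out", "arguments": {"series": [[0, 0, 0.0005, 0, 0, 0, 0], [0, 0, 0, 0, 0, 0, 0]]}}

```text
time_s: 22.92
tcp_pos: [466.1, -142.3, 60.8]
tool_rot: [[0.331, 0.944, 0.0], [0.944, -0.331, -0.0], [-0.0, 0.0, -1.0]]
contact_force: [-3.8, 1.4, 10.8]
grip_width: 0.6
finger_force: 5.9
```

Emit:
{"name": "carry_out", "arguments": {"series": [[0, 0, 0.0005, 0, 0, 0, 0], [0, 0, 0, 0, 0, 0, 0]]}}

```text
time_s: 23.18
tcp_pos: [466.1, -142.3, 60.3]
tool_rot: [[0.331, 0.944, 0.0], [0.944, -0.331, -0.0], [-0.0, 0.0, -1.0]]
contact_force: [-3.3, 0.6, 12.0]
grip_width: 0.3
finger_force: 5.9
```

Emit:
{"name": "carry_out", "arguments": {"series": [[0, 0, 0.0006, 0, 0, 0, 0], [0, 0, 0.0006, 0, 0, 0, 0], [0, 0, 0, 0, 0, 0, 0]]}}

```text
time_s: 23.55
tcp_pos: [466.0, -142.3, 59.1]
tool_rot: [[0.331, 0.944, 0.0], [0.944, -0.331, -0.0], [-0.0, 0.0, -1.0]]
contact_force: [-3.6, 2.1, 11.7]
grip_width: 0.4
finger_force: 5.8
```

Emit:
{"name": "carry_out", "arguments": {"series": [[0, 0, 0.0006, 0, 0, 0, 0], [0, 0, 0.0006, 0, 0, 0, 0], [0, 0, 0, 0, 0, 0, 0]]}}

```text
time_s: 23.92
tcp_pos: [466.0, -142.3, 57.9]
tool_rot: [[0.331, 0.944, 0.0], [0.944, -0.331, -0.0], [-0.0, 0.0, -1.0]]
contact_force: [-4.0, 1.4, 11.4]
grip_width: 0.5
finger_force: 5.8
```

Emit:
{"name": "carry_out", "arguments": {"series": [[0, 0, 0.0006, 0, 0, 0, 0], [0, 0, 0, 0, 0, 0, 0]]}}

```text
time_s: 24.18
tcp_pos: [466.0, -142.3, 57.3]
tool_rot: [[0.331, 0.944, 0.0], [0.944, -0.331, -0.0], [-0.0, 0.0, -1.0]]
contact_force: [-4.5, 1.3, 12.1]
grip_width: 0.4
finger_force: 5.8
```

Emit:
{"name": "carry_out", "arguments": {"series": [[0, 0, 0.0005, 0, 0, 0, 0], [0, 0, 0, 0, 0, 0, 0]]}}

```text
time_s: 24.42
tcp_pos: [466.0, -142.3, 56.8]
tool_rot: [[0.331, 0.944, 0.0], [0.944, -0.331, -0.0], [-0.0, 0.0, -1.0]]
contact_force: [-4.7, 1.1, 11.3]
grip_width: 0.5
finger_force: 5.9
```

Emit:
{"name": "carry_out", "arguments": {"series": [[0, 0, 0.0005, 0, 0, 0, 0], [0, 0, 0, 0, 0, 0, 0]]}}

```text
time_s: 24.68
tcp_pos: [466.0, -142.3, 56.3]
tool_rot: [[0.331, 0.944, 0.0], [0.944, -0.331, -0.0], [-0.0, 0.0, -1.0]]
contact_force: [-4.1, 1.6, 12.6]
grip_width: 0.7
finger_force: 6.1
```

Emit:
{"name": "carry_out", "arguments": {"series": [[0, 0, 0.0004, 0, 0, 0, 0], [0, 0, 0, 0, 0, 0, 0]]}}

```text
time_s: 24.92
tcp_pos: [466.1, -142.3, 56.1]
tool_rot: [[0.331, 0.944, 0.0], [0.944, -0.331, -0.0], [-0.0, 0.0, -1.0]]
contact_force: [-5.0, 1.4, 14.0]
grip_width: 0.6
finger_force: 7.0
```

Emit:
{"name": "carry_out", "arguments": {"series": [[0, 0, 0.0004, 0, 0, 0, 0], [0, 0, 0, 0, 0, 0, 0]]}}

```text
time_s: 25.18
tcp_pos: [466.1, -142.3, 55.8]
tool_rot: [[0.331, 0.944, 0.0], [0.944, -0.331, -0.001], [-0.0, 0.0, -1.0]]
contact_force: [-5.3, 1.7, 15.7]
grip_width: 0.5
finger_force: 7.9
```

Emit:
{"name": "carry_out", "arguments": {"series": [[0, 0, 0.0004, 0, 0, 0, 0], [0, 0, 0, 0, 0, 0, 0]]}}

```text
time_s: 25.42
tcp_pos: [466.1, -142.3, 55.5]
tool_rot: [[0.331, 0.944, 0.0], [0.944, -0.331, -0.001], [-0.001, 0.0, -1.0]]
contact_force: [-6.8, 1.8, 17.5]
grip_width: 0.4
finger_force: 8.8
```

The force rose from the 12 N plateau to 17.5 N, so the pin is at the end of its travel. I'll retreat and check.

Emit:
{"name": "carry_out", "arguments": {"series": [[0, 0, -0.003, 0, 0, 0, 0], [0, 0, -0.02, 0, 0, 0, 0], [0, 0, -0.06, 0, 0, 0, 0], [0, 0, -0.06, 0, 0, 0, 0], [0.05, 0, 0, 0, 0, 0, 0.1], [0.06, 0, 0, 0, 0, 0, 0.2], [0.06, 0, 0, 0, 0, 0, 0.3], [0.06, 0, 0, 0, 0, 0, 0.3], [0, 0, 0, 0, 0, 0, 0.3]]}}

```text
time_s: 26.55
tcp_pos: [541.9, 80.7, 197.4]
tool_rot: [[0.323, 0.946, 0.0], [0.946, -0.323, 0.003], [0.003, -0.001, -1.0]]
contact_force: [-1.1, -1.0, -0.1]
grip_width: 25.7
finger_force: 0.0
```

Run:
```python
from h import *
I=r.snapshot('scene');T=r.snapshot('top')
f=lambda i,w,h:np.clip(cv2.resize(i,(w,h),interpolation=2)*1.6,0,255).astype(np.uint8)
cv2.imwrite('pics/e.png',np.hstack([f(I[165:235,195:300],480,320),f(T[190:270,360:470],320,320)]))
s=r.sense();print(s['contact_force'],s['tcp_pos'],s['time_s'])
```

```text
[-0.48018205 -0.3815527  -0.1907668 ] [541.65488577  75.17928981 196.94018632] 26.65
```

View pics/e.png

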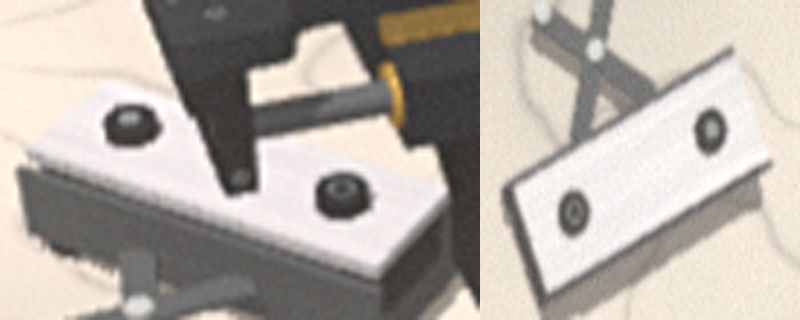

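The rivet sits in the cover at scene ≈ (270,207), next to the set one at (224,192), and the cover has settled level. The gripper partly blocks this view, so I'll move clear and take one close-up of the pin.

Emit:
{"name": "carry_out", "arguments": {"series": [[0.05, 0, 0, 0, 0, 0, 0.3], [0.06, 0, 0, 0, 0, 0, 0.3], [0.06, 0, 0, 0, 0, 0, 0.3], [0, 0, 0, 0, 0, 0, 0.3], [0, 0, 0, 0, 0, 0, 0.3]]}}

```text
time_s: 27.28
tcp_pos: [598.4, 233.2, 196.9]
tool_rot: [[0.332, 0.943, -0.001], [0.943, -0.332, -0.001], [-0.002, -0.0, -1.0]]
contact_force: [0.2, 0.3, 0.2]
grip_width: 26.1
finger_force: 0.0
```

Run:
```python
from h import *
I=np.mean([r.snapshot('scene') for _ in range(6)],0);T=np.mean([r.snapshot('top') for _ in range(6)],0);O=cv2.imread('pics/scene0.png').astype(float)
f=lambda i:np.clip(cv2.resize(i,(380,280),interpolation=2)*2.2,0,255).astype(np.uint8)
c=lambda M,x,y,w=19,h=14:M[y-h:y+h,x-w:x+w]
cv2.imwrite('pics/e2.png',np.vstack([np.hstack([f(c(I,270,207)),f(c(I,224,192))]),np.hstack([f(c(T,392,243)),f(c(O,370,401))])]))
s=r.sense();print(s['contact_force'],s['time_s'])
```

```text
[-0.40366102  0.38928594  0.20231411] 27.875
```

View pics/e2.png

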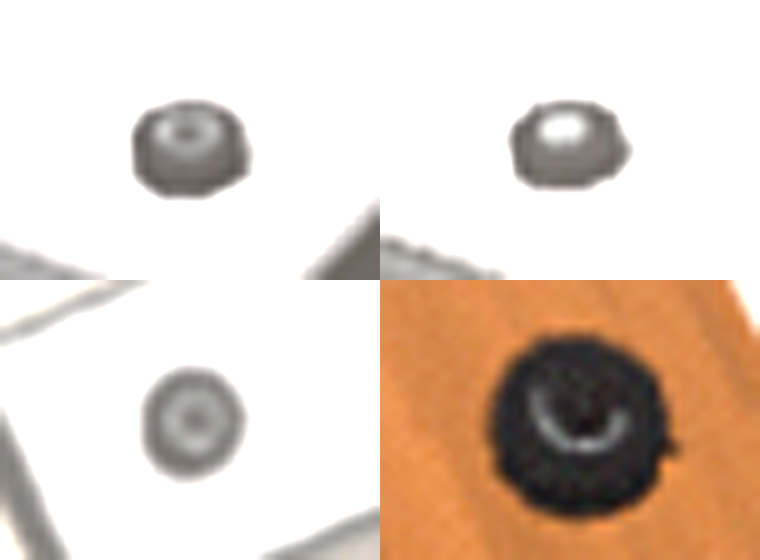

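Run:
```python
from h import *
I=np.mean([r.snapshot('scene') for _ in range(6)],0).max(2);np.set_printoptions(linewidth=200)
print('new');print(I[199:216,262:278].astype(int))
print('set');print(I[184:201,216:232].astype(int))
t=np.linspace(0,2*np.pi,73)
for n,x,y,z in(('new',465.9,-142.3,49),('set',505.1,-232.4,49)):
    C=np.c_[11*np.cos(t)+x,11*np.sin(t)+y]
    P=proj('scene',np.r_[np.c_[C,0*t+z],np.c_[C,0*t+z+8]]);print(n,P.min(0),P.max(0),np.ptp(P,axis=0))
```

```text
new
[[181 182 183 183 184 184 183 184 183 185 187 186 188 190 190 189]
 [180 181 180 181 181 183 185 185 185 184 184 184 185 186 186 188]
 [181 181 182 181 183 182 183 184 186 184 185 185 185 183 183 184]
 [179 181 184 184 180 161 146 140 141 145 156 171 184 184 183 183]
 [182 182 175 147 128 106  84  71  73  76  93 119 154 181 183 182]
 [186 181 148  84  61  70  76  71  76  77  66  61  98 154 183 182]
 [187 171 103  55  69  94  77  69  72  85  84  57  60 112 172 184]
 [186 164  67  50  73  95  71  57  63  81  83  60  54  96 160 184]
 [186 164  65  50  61  74  75  74  75  77  68  55  53  80 130 162]
 [186 166  72  51  55  59  65  71  70  64  58  54  51  67 120 168]
 [186 167  77  50  54  55  57  57  57  56  54  52  47  68 132 186]
 [183 166  91  51  49  53  53  53  54  53  50  48  52  82 138 184]
 [182 177 141  85  53  49  49  49  49  48  51  66 103 149 167 182]
 [182 183 176 147 106  72  70  68  66  71 104 148 165 185 184 182]
 [181 183 184 179 163 150 151 150 149 150 163 187 186 184 184 182]
 [182 181 182 182 182 184 185 186 184 183 183 184 182 182 183 182]
 [184 183 183 182 182 18
[... 659 characters left out ...]
8  68  53  59  59  61  60  61  59  60  57  54  71 127 186]
 [188 187  79  51  56  59  59  59  59  57  54  52  55  97 160 188]
 [187 186 101  58  53  54  54  55  53  53  54  63  87 155 188 189]
 [184 184 150 109  72  68  62  60  61  67  95 140 153 188 190 186]
 [180 182 182 165 141 141 139 140 141 142 157 188 188 188 187 186]
 [181 182 183 184 183 185 187 187 187 187 186 186 185 184 183 183]
 [184 185 184 183 183 183 183 182 183 184 183 183 183 183 183 182]
 [184 186 185 185 184 184 182 181 180 181 181 181 182 183 182 183]]
new [261.75671029 202.91566046] [274.48618473 214.02668105] [12.72947444 11.11102059]
set [216.98400919 187.88268021] [229.51460951 198.31902447] [12.53060032 10.43634426]
```

The close-up shows the pin as a full ring centred on the head's top face: rows 204–207, face centre ≈ 205.6, as on the set rivet. The head's silhouette matches a fully seated head to within 0.3 px. The pin is flush, so I'll hand in.

```bash
python3 -c "
from plant import r
print(r.sign_off())"
```

```text
the job is handed in; nothing more can be done
None
```

The rivet is seated in the cover's empty hole and its pin pressed home: pressing gave a steady 12 N or so, then a firm rise to 17.5 N, the highest downward force read. I let go, the close-up shows the pin flush, and the job was handed in at about 28 s.

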